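# Lay out the circuit parts on their outlines

### The arm

A 6-joint arm with a two-finger parallel gripper is mounted at the origin on the work surface. World frame = base frame: x ahead of the robot, y to its left, z up, the work surface at z = 0. Lengths are in m, angles in degrees, forces in N, time in s.
With the tool pointing down it reaches from about 0.25 to 0.725 m from the base axis. Payload 9.7 kg.
Tool frame: the origin (TCP) lies on the centre line of the jaws, within the pads' length; the fingertips stand bot.nose_length ahead of it and the grasp point (between the pads) lies 11 mm behind it (bot.nose_length is the distance from the TCP to the fingertips, in m); z points along the fingers, y is the line along which they close (so a half turn about z gives the same grasp; the last joint's range is limited). The gripper opens to 85 mm and grips with 20 to 120 N. Pads are 22 mm wide; open, the fingers measure 114 mm over their backs; the gripper's body (76 mm by 85 mm) begins 54 mm behind the grasp point. The pads swing forward as they close: fully open they stand 13 mm farther back than shut.
Start: joints at [71.047, 4.979, 10.078, 95.1, 0, 90], TCP at [0.179, 0.52, 0.239] pointing down, gripper open.
Joint ranges: [-179.16, 179.16], [-48.56, 103.87], [-65.8, 70.77], [-126.05, 130.52], [-82.76, 87.17], [-180, 180]. Speed limits (degrees/s): [127.2, 127.2, 147.25, 180, 180, 180].

### API

Orientations are given as [roll, pitch, yaw] about the fixed x, y, z axes, in that order (R = Rz(yaw) Ry(pitch) Rx(roll)).
In Python, from workcell import bot gives the robot as it stands. The module is installed in compiled form; this text tells all that it offers.
- The arm moves only by the shell command python3 -m inch 'ROWS' [OPENING] [FORCE]. ROWS is JSON, a list of rows, each a list of 4 numbers: the shift along the world's x, y, z in cm, then the turn about the world's z in degrees. A call has exactly 8 rows; each row is the pose to reach, as a shift and turn from the pose commanded when the call began; what a row does not reach only later rows make up. A row lasts 1/8 s, in which the tool goes at most 62.5 mm and 10.7 degrees, less where a joint would pass 70% of its speed; a pose out of reach is approached as far as the arm can. A call with a gripper value outside its range is refused whole. OPENING is the finger opening in cm, from 0 to 8.54, set as the call begins (- or left out, the last holds). The fingers move at their own pace and stop on an object; FORCE is the grip in N (left out, the last holds). Time passes only in rows, so rows that repeat a pose let the fingers close, or fill a call up. It gives the time, the measured TCP pose, the force, the opening and the grip force at its end, in the units of the state.
- bot.get_obs(): the state, without advancing time (a new reading comes with each control period).
- bot.camera(name): name is "side" or "top" or "wrist"; returns a dict with "img" (400x640x3 uint8, red, green, blue), "fovy" (degrees; the focal length in pixels is half the picture's height over the tangent of half this angle, whatever the lens; pixels are square), "cx", "cy" (the principal point, pixels), "R" (3x3) and "t" (3): a world point X has camera coordinates R X + t; the wrist camera has in their place "mount" (4x4, takes a point from camera to tool coordinates, whose origin is the TCP and whose axes are the flange's). Camera axes: x right, y down, z forward; pixel columns grow to the right and rows downward; lengths in m; the calibration is good to about 2 mm. The wrist camera is an equidistant fisheye: a pixel r from the principal point sees the ray r / f radians off the axis. A picture is of the moment at which its call begins: read the wrist's pose just before it. There is no depth.
- bot.job_done(): hands the job in; it is judged then, once.
Trained networks look in a picture, given as the dict that the camera call returned (one of the last four; its "shot" number tells which), for a name from the list of things; names that differ only in an ending like _2 or _b are one class to them, and where a whole thing is asked for, a point or a joint stands for the part that bears it (a point fixed in the world has none). Each returns a list of dicts, best first, with "score" (0 to 1); they miss things now and then, are a little off and sometimes report something else, mostly with a low value. They report only what shows in the picture. A call takes as long as a camera call. They do not tell look-alikes from the thing itself.
- bot.find_in(thing, picture): "point" ([column, row] in pixels, amid what is visible of it).
- bot.landmark_of(thing, picture): "point" ([column, row] in pixels: a listed point, or the origin of a listed thing).
The state is a dict: "time": time; "q": joint angles; "qd": joint speeds; "joint_efforts": joint torques, N m; "ee_pos": TCP position; "tcp_rot": TCP orientation; "wrist_force": force on the tool from outside, world axes, zero at the start; "torque": the same for the moment, N m; "opening": finger opening in m; "grasp_force": force on a finger pad.
Only numpy, scipy, OpenCV 4.12 (cv2) and the standard library are available. Lean on these libraries where they do the work, as an engineer would, in place of code of your own. Each camera call takes 0.05 s, during which the arm holds its last target. There are 200 camera calls.

### The job

Get the circuit lesson ready: put the knife switch, the lamp holder, the buzzer and the battery box each on the white board whose printed outline has its shape, standing upright and squarely inside the outline (either way round). As with any circuit, the battery box goes on last, only once the other three are in place and let go.

Things in the scene. Friction and masses are not known exactly. Their poses are not given: they have to be found in the camera images.
- battery_center (a point): Battery box: loose black plastic tray holding two round cells side by side, 62 mm long (its x axis) x 36 mm wide (y) x 18 mm high, about 70 g; the tray walls to grip are 16 mm high. This point is its centre, 9 mm above its underside; z points up.
- switch_center (a point): Knife switch: loose narrow wooden base 90 mm long (its x axis) x 26 mm wide (y) x 16 mm high with a thin copper blade in steel clips along its middle, 29 mm high in all, about 60 g; grip the wooden base. This point is the centre of the wooden base, 8 mm above its underside; z points up.
- lamp_center (a point): Lamp holder: loose black square base 50 x 50 x 18 mm (sides along its x and y axes) with a brass socket and a small glass bulb standing in its middle, 46 mm high in all, about 60 g; grip the base. This point is the centre of the base, 9 mm above its underside; z points up.
- buzzer_center (a point): Buzzer: loose round black disc, 38 mm across and 22 mm high, with a small steel dot in the middle of its top, about 40 g. This point is its centre, 11 mm above its underside; z points up.
- outline_battery (a point): White board fixed to the table, 116 x 84 x 5 mm, with small steel screw heads (1.5 mm high) near its corners and, printed black in its middle, a 3 mm line drawing the outline of the battery box, a rectangle of 65 x 39 mm inside the line. This point is the centre of the outline, on the board's top face, 5 mm above the table; z points up, x along the board's 116 mm side, which is also the rectangle's long side.
- outline_switch (a point): White board fixed to the table, 116 x 84 x 5 mm, with small steel screw heads (1.5 mm high) near its corners and, printed black in its middle, a 3 mm line drawing the outline of the knife switch, a long narrow rectangle of 93 x 29 mm inside the line. This point is the centre of the outline, on the board's top face, 5 mm above the table; z points up, x along the board's 116 mm side, which is also the rectangle's long side.
- outline_lamp (a point): White board fixed to the table, 116 x 84 x 5 mm, with small steel screw heads (1.5 mm high) near its corners and, printed black in its middle, a 3 mm line drawing the outline of the lamp holder, a square of 53 x 53 mm inside the line. This point is the centre of the outline, on the board's top face, 5 mm above the table; z points up, x along the board's 116 mm side, the square's sides along x and y.
- outline_buzzer (a point): White board fixed to the table, 116 x 84 x 5 mm, with small steel screw heads (1.5 mm high) near its corners and, printed black in its middle, a 3 mm line drawing the outline of the buzzer, a circle of 41 mm across inside the line. This point is the centre of the outline, on the board's top face, 5 mm above the table; z points up, x along the board's 116 mm side.
Not all that is in view belongs to the job. Leave any green look-alike of the part that bears switch_center alone. What is shaped like the part that bears outline_battery but pink is not meant.

How it is judged (in metres and radians):
On the way, in this order (a step that is already met when the one before it is completed fails the run):
1. the switch, the lamp holder and the buzzer rest on their own outlines, let go (horizontal distance between switch_center and outline_switch below 0.012 m and z of switch_center in the frame of outline_switch between 0.005 and 0.012 m and angle between each of switch_center, lamp_center, buzzer_center's own z axis and vertical below 0.1 rad and linear speed of each of switch, lamp, buzzer below 0.02 m/s and contact force between the fingers and switch below 0.1 N and angle between the x axis of switch_center and the x axis of outline_switch, either way round below 0.2 rad and horizontal distance between lamp_center and outline_lamp below 0.012 m and z of lamp_center in the frame of outline_lamp between 0.006 and 0.013 m and contact force between the fingers and lamp below 0.1 N and (angle between the x axis of lamp_center and the x axis of outline_lamp, either way round below 0.2 rad or angle between the x axis of lamp_center and the y axis of outline_lamp, either way round below 0.2 rad) and horizontal distance between buzzer_center and outline_buzzer below 0.012 m and z of buzzer_center in the frame of outline_buzzer between 0.008 and 0.015 m and contact force between the fingers and buzzer below 0.1 N), for 0.2 s.
2. then the battery box rests on its outline, let go (horizontal distance between battery_center and outline_battery below 0.012 m and z of battery_center in the frame of outline_battery between 0.006 and 0.013 m and angle between battery_center's own z axis and vertical below 0.1 rad and linear speed of battery below 0.02 m/s and contact force between the fingers and battery below 0.1 N and angle between the x axis of battery_center and the x axis of outline_battery, either way round below 0.2 rad), for 0.2 s.
At the end, for the whole second after the job is handed in: Each of the four parts rests, let go, flat on the board with its own outline, its centre within 12 mm of the outline's centre, upright within 0.1 rad, and (all but the round buzzer) its sides within 0.2 rad of the outline's sides, either way round (the square lamp holder: any quarter turn) (all of step 1 and all of step 2); the robot touches nothing.
It also fails if it takes over 106 s, if anything falls off the work surface, if the arm or the gripper's body presses on something with over 40 N, if the wrist force passes 120 N, or if a joint passes its speed limit or range.

## Working session

There is one attempt and no reset: what is moved stays moved. The work goes in short steps, Python scripts to look and compute and a shell command to move; the robot and the scene stay as the last step left them, time stands still between calls to the robot, and variables do not carry over. Pictures are saved under pics/ and viewed, at most 14 in all, crops included, and the job is handed in when it is done.

```bash
mkdir -p pics; cat > h.py <<'E'
import numpy as np, cv2
from scipy.spatial.transform import Rotation as Ro
from workcell import bot
def ray(c,px,obs=None):
    f=200/np.tan(np.radians(c["fovy"])/2); d=np.array([px[0]-c["cx"],px[1]-c["cy"]])
    if "mount" in c:
        r=np.hypot(*d); th=r/f; v=np.array([*(d/max(r,1e-9)*np.sin(th)),np.cos(th)])
        T=np.eye(4); T[:3,:3]=Ro.from_euler('xyz',obs["tcp_rot"],degrees=True).as_matrix(); T[:3,3]=obs["ee_pos"]
        M=T@np.array(c["mount"]); return M[:3,3],M[:3,:3]@v
    R=np.array(c["R"]); t=np.array(c["t"]); return -R.T@t, R.T@np.array([d[0]/f,d[1]/f,1])
def at(c,px,z,obs=None):
    o,v=ray(c,px,obs); return o+v*(z-o[2])/v[2]
Z=dict(battery_center=.009,switch_center=.008,lamp_center=.009,buzzer_center=.011,outline_battery=.005,outline_switch=.005,outline_lamp=.005,outline_buzzer=.005)
def shot(n): 
    o=bot.get_obs(); return o,bot.camera(n)
def save(img,p,s=1): cv2.imwrite(p,cv2.resize(img[:,:,::-1],None,fx=s,fy=s,interpolation=cv2.INTER_CUBIC))
E
python3 - <<'E'
from h import *
for n in ("top","side","wrist"):
    o,c=shot(n); save(c["img"],f"pics/{n}0.png",1.25)
    print(n,c["fovy"],c["cx"],c["cy"])
    for k in Z:
        for d in bot.landmark_of(k,c)[:3]: print(k,np.round(d["point"],1),round(d["score"],2),np.round(at(c,d["point"],Z[k],o)[:2],3))
o=bot.get_obs();print(o,bot.nose_length)
E
```

```text
top 45.53630445110337 318.5730244815594 193.98884086341639
battery_center [456.4 231. ] 0.57 [ 0.377 -0.321]
switch_center [204.9 184.7] 0.7 [0.517 0.4  ]
switch_center [157.7 186.2] 0.65 [0.514 0.537]
switch_center [200.4 143.3] 0.55 [0.639 0.414]
lamp_center [256.5 143.9] 0.9 [0.635 0.25 ]
buzzer_center [298.5 198.7] 0.52 [0.473 0.128]
outline_battery [424.1 146.6] 0.96 [ 0.622 -0.237]
outline_switch [490.8 182.4] 0.74 [ 0.515 -0.425]
outline_lamp [385.9 196.6] 0.66 [ 0.477 -0.123]
outline_buzzer [243.5 232.1] 0.57 [0.379 0.287]
side 46.83112699030131 326.6960590935149 198.6682623582102
battery_center [386.4 324. ] 0.97 [ 0.379 -0.318]
switch_center [283.9 149.6] 0.69 [0.509 0.383]
switch_center [312.5 135.1] 0.56 [0.633 0.403]
switch_center [264.2 128.1] 0.47 [0.513 0.531]
lamp_center [339.1 153.5] 0.62 [0.65  0.265]
buzzer_center [316.1 193.3] 0.64 [0.481 0.14 ]
outline_battery [322.2 305.9] 0.66 [ 0.285 -0.196]
outline_battery [443.3 257.2] 0.59 [ 0.628 -0.242]
outline_switch [464.2 329.1] 0.96 [ 0.519 -0.422]
outline_lamp [368.2 249.3] 0.56 [ 0.481 -0.115]
outline_lamp [439.9 2
[... 498 characters left out ...]
 322.6] 0.84 [0.371 0.301]
{'time': 1.35, 'q': array([ 7.10484583e+01,  4.97864496e+00,  1.00790858e+01,  9.51000491e+01,
       -1.05189667e-03,  9.00003169e+01]), 'qd': array([-0.0028817 ,  0.03462829, -0.03294877, -0.12227437,  0.0111796 ,
        0.10467696]), 'joint_efforts': array([-3.66934095e-03, -5.20106328e+01,  4.64855933e+01,  2.00319475e-03,
       -5.10543236e-05, -1.74363316e-05]), 'ee_pos': array([0.17862657, 0.52018238, 0.23929441]), 'tcp_rot': array([1.79999608e+02, 1.05189451e-03, 1.61048141e+02]), 'wrist_force': array([-1.03735457, -0.07980316,  0.70233332]), 'torque': array([-0.00811134,  0.01005738,  0.00854804]), 'grasp_force': 0.0, 'opening': 0.0854803260785353} 0.008
```

View pics/top0.png

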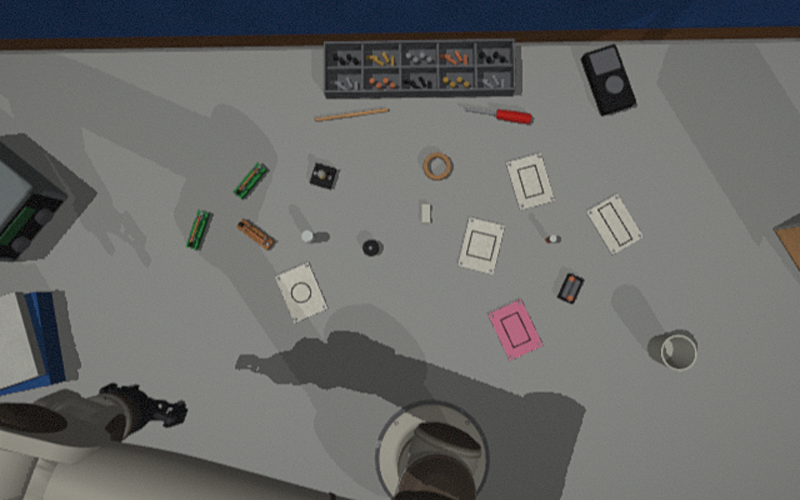

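The picture shows three switch look-alikes in 1.25x pixels: green (251,181), green (199,229) and brown wooden (256,233). The brown one, raw (205,185), fits because green is excluded. There are two boards with battery-like rectangles: white (529,181) and pink (515,329). The white one fits. Next I'll rectify the picture, confirm both choices in a crop, and measure angles.

```bash
cat >> h.py <<'E'
def rect(c,x0,x1,y0,y1,z,s=1000):  # image: col = (y1-y)*s, row=(x1-x)*s
    f=200/np.tan(np.radians(c["fovy"])/2)
    X,Y=np.meshgrid(np.arange(x1,x0,-1/s),np.arange(y1,y0,-1/s),indexing='ij')
    P=np.stack([X,Y,np.full_like(X,z)],-1)@np.array(c["R"]).T+np.array(c["t"])
    return cv2.remap(c["img"],(P[...,0]/P[...,2]*f+c["cx"]).astype(np.float32),(P[...,1]/P[...,2]*f+c["cy"]).astype(np.float32),cv2.INTER_CUBIC)
def blobs(mask,x1,y1,s=1000,amin=300,amax=20000):
    out=[]
    for k in cv2.findContours(mask.astype(np.uint8),cv2.RETR_LIST,cv2.CHAIN_APPROX_NONE)[0]:
        a=cv2.contourArea(k)
        if amin<a<amax:
            (u,v),(w,h),_=r=cv2.minAreaRect(k); b=cv2.boxPoints(r); e=b[1]-b[0] if np.hypot(*(b[1]-b[0]))>np.hypot(*(b[2]-b[1])) else b[2]-b[1]
            out.append((round(x1-v/s,3),round(y1-u/s,3),round(max(w,h)),round(min(w,h)),round(np.degrees(np.arctan2(-e[0],-e[1]))%180,1)))
    return out
E
python3 - <<'E'
from h import *
o,c=shot("top")
I=rect(c,.27,.72,-.5,.6,.005); cv2.imwrite("pics/r.png",cv2.cvtColor(I,cv2.COLOR_RGB2BGR))
print("white",blobs((I.min(2)>165),.72,.6,amin=2000))
H=cv2.cvtColor(I,cv2.COLOR_RGB2HSV)
print(I[205:212,195:200].mean((0,1)))
print("sat",blobs((H[...,1]>70),.72,.6))
print("dark",blobs((I.max(2)<75),.72,.6))
J=np.vstack([I[:,:550],I[:,550:]]); save(J[:,:],"pics/rect0.png",0.65)
top=I[40:400,50:560]; save(np.vstack([top[:, :], I[40:400,590:1100]]),"pics/rect1.png",.8)
E
```

```text
white []
[109.94285714  71.65714286  45.25714286]
sat [(0.297, -0.189, 93, 84, np.float32(24.2)), (0.51, 0.403, 93, 27, np.float32(53.1)), (0.522, 0.538, 91, 31, np.float32(162.7)), (0.636, 0.418, 91, 30, np.float32(140.8)), (0.666, -0.021, 44, 42, np.float32(45.0)), (0.666, -0.021, 64, 63, np.float32(0.0))]
dark [(0.278, 0.188, 90, 14, np.float32(90.0)), (0.374, -0.327, 53, 17, np.float32(153.4)), (0.384, -0.315, 53, 17, np.float32(148.8)), (0.379, -0.322, 65, 41, np.float32(154.9)), (0.476, 0.134, 39, 38, np.float32(97.6)), (0.516, 0.388, 88, 24, np.float32(37.4)), (0.521, 0.529, 91, 32, np.float32(157.4)), (0.636, 0.41, 47, 12, np.float32(140.2)), (0.652, 0.253, 30, 21, np.float32(56.3)), (0.645, 0.243, 58, 53, np.float32(71.6)), (0.633, 0.41, 94, 30, np.float32(136.9))]
```

View pics/rect1.png

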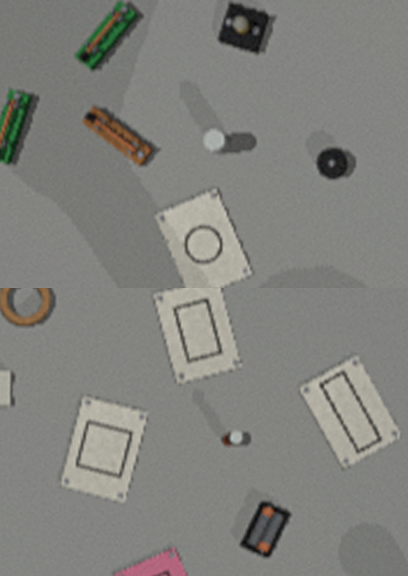

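The crop confirms all of them: brown wooden switch, white battery-outline board (not the pink one), lamp, buzzer and battery. Upright obstacles stand at about (0.51,0.28) and near the battery/lamp boards. Next, the board poses.

```bash
python3 - <<'E'
from h import *
I=cv2.cvtColor(cv2.imread("pics/r.png"),cv2.COLOR_BGR2RGB); H=cv2.cvtColor(I,cv2.COLOR_RGB2HSV)
for t in (130,150): print("white",t,*blobs(cv2.medianBlur(((I.min(2)>t)*255).astype(np.uint8),5)>0,.72,.6,amin=1000),sep="\n")
# brown and dark refined
br=(H[...,0]<18)&(H[...,1]>80)&(H[...,2]>50); print("brown",blobs(br,.72,.6,amin=500))
o,c=shot("top")
for z,(x0,x1,y0,y1) in {.018:(.58,.7,.19,.31),.0181:(.33,.43,-.37,-.27),.016:(.45,.57,.33,.46)}.items():
    K=rect(c,x0,x1,y0,y1,z); m=(K.max(2)<75) if z!=.016 else (cv2.cvtColor(K,cv2.COLOR_RGB2HSV)[...,1]>70)
    print(z,blobs(cv2.morphologyEx(m.astype(np.uint8),cv2.MORPH_OPEN,np.ones((5,5))),x1,y1,amin=900))
E
```

```text
white
130
(0.375, 0.296, 38, 38, np.float32(0.0))
(0.375, 0.296, 49, 49, np.float32(45.0))
(0.374, 0.296, 119, 84, np.float32(23.3))
(0.479, -0.12, 52, 51, np.float32(75.4))
(0.479, -0.12, 64, 64, np.float32(165.4))
(0.479, -0.12, 121, 86, np.float32(165.6))
(0.525, -0.428, 92, 27, np.float32(29.4))
(0.525, -0.428, 103, 40, np.float32(29.1))
(0.525, -0.429, 119, 85, np.float32(29.2))
(0.627, -0.237, 63, 38, np.float32(14.5))
(0.627, -0.237, 76, 50, np.float32(15.0))
(0.627, -0.237, 119, 86, np.float32(14.8))
white
150
(0.374, 0.296, 36, 36, np.float32(45.0))
(0.374, 0.296, 52, 52, np.float32(135.0))
(0.375, 0.296, 115, 82, np.float32(23.0))
(0.479, -0.12, 50, 49, np.float32(75.1))
(0.479, -0.12, 66, 65, np.float32(164.9))
(0.479, -0.12, 114, 82, np.float32(165.3))
(0.526, -0.428, 89, 25, np.float32(29.1))
(0.525, -0.428, 106, 42, np.float32(29.1))
(0.525, -0.428, 115, 82, np.float32(29.4))
(0.628, -0.237, 61, 36, np.float32(15.3))
(0.627, -0.237, 79, 52, np.float32(14.7))
(0.627, -0.237, 115, 82, np.float32(14.7))
brown [(0.51, 0.403, 93, 27, np.float32(53.1)), (0.665, -0.021, 45, 43, np.float32(45.0)), (0.665, -0.021, 63, 63, np.float32(0.0))]
0.018 [(0.643, 0.243, 54, 52, np.float32(71.6))]
0.0181 []
0.016 [(0.509, 0.401, 93, 28, np.float32(53.1))]
```

```bash
python3 -m inch '[[33,-11.9,-9,72],[33,-11.9,-9,72],[33,-11.9,-9,72],[33,-11.9,-9,72],[33,-11.9,-9,72],[33,-11.9,-9,72],[33,-11.9,-9,72],[33,-11.9,-9,72]]' 6 60
cat > look.py <<'E'
from h import *
import sys
th=sys.argv[2:] 
o,c=shot("wrist"); o2=bot.get_obs()
print(o["time"],np.round(o["q"],1),np.round(o["ee_pos"],4),np.round(o["tcp_rot"],1),np.abs(o["qd"]).max().round(2))
for k in th:
    for d in bot.landmark_of(k,c)[:2]: print(k,np.round(d["point"],0),round(d["score"],2),np.round(at(c,d["point"],Z[k],o),4))
save(c["img"],f"pics/{sys.argv[1]}.png")
E
python3 look.py w1 switch_center
```

```text
time: 2.45
ee_pos: [0.5091, 0.4006, 0.1487]
tcp_rot: [180.0, -0.1, -127.1]
wrist_force: [-0.3, 0.4, -0.1]
opening: 0.06
grasp_force: 0.0
2.45 [ 38.2  17.8  14.9  87.2   0.  -14.7] [0.5091 0.4006 0.1487] [ 1.800e+02 -1.000e-01 -1.271e+02] 6.08
switch_center [234. 268.] 0.83 [0.6331 0.4171 0.008 ]
switch_center [318. 191.] 0.68 [0.5116 0.4029 0.008 ]
```

```bash
cat >> h.py <<'E'
def wrect(c,o,cx,cy,r,z,s=2000):
    f=200/np.tan(np.radians(c["fovy"])/2)
    T=np.eye(4); T[:3,:3]=Ro.from_euler('xyz',o["tcp_rot"],degrees=True).as_matrix(); T[:3,3]=o["ee_pos"]
    M=np.linalg.inv(T@np.array(c["mount"]))
    X,Y=np.meshgrid(np.arange(cx+r,cx-r,-1/s),np.arange(cy+r,cy-r,-1/s),indexing='ij')
    P=np.stack([X,Y,np.full_like(X,z)],-1)@M[:3,:3].T+M[:3,3]
    n=np.hypot(P[...,0],P[...,1]); k=f*np.arctan2(n,P[...,2])/np.maximum(n,1e-9)
    return cv2.remap(c["img"],(P[...,0]*k+c["cx"]).astype(np.float32),(P[...,1]*k+c["cy"]).astype(np.float32),cv2.INTER_CUBIC)
E
cat > m.py <<'E'
from h import *
import sys
# usage: m.py name x y z mode
n,x,y,z,mode=sys.argv[1],*map(float,sys.argv[2:5]),sys.argv[5]
o,c=shot("wrist"); s=2000; K=wrect(c,o,x,y,.08,z,s); H=cv2.cvtColor(K,cv2.COLOR_RGB2HSV)
m={"brown":(H[...,1]>75)&(H[...,0]<25),"dark":K.max(2)<70,"white":K.min(2)>125}[mode].astype(np.uint8)
m=cv2.morphologyEx(cv2.morphologyEx(m,cv2.MORPH_CLOSE,np.ones((9,9))),cv2.MORPH_OPEN,np.ones((7,7))) if mode!="white" else m
for b in blobs(m,x+.08,y+.08,s,amin=1500,amax=60000): print(b[:2],[v/2 for v in b[2:4]],"axis",b[4])
print(o["time"],np.round(o["ee_pos"],4),np.round(o["tcp_rot"][2],1),round(o["opening"],4),round(o["grasp_force"],1))
save(K,f"pics/{n}.png")
E
python3 m.py w2 .511 .403 .012 brown
```

```text
(0.509, 0.403) [92.0, 26.5] axis 53.0
2.55 [0.5083 0.4015 0.1496] -127.2 0.0603 0.0
```

View pics/w2.png

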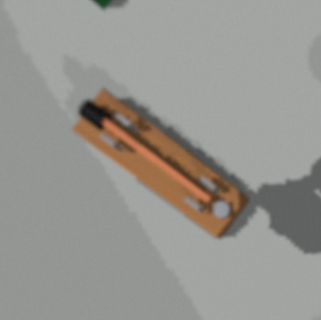

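The crop shows the brown switch cleanly at (0.509,0.403), axis 53°, so I descend and grip.

```bash
python3 -m inch '[[0,0.2,-4,0],[0,0.2,-8,0],[0,0.2,-11,0],[0,0.2,-12.5,0],[0,0.2,-13.4,0],[0,0.2,-13.8,0],[0,0.2,-13.8,0],[0,0.2,-13.8,0]]' 5 60
python3 -m inch '[[0,0,0,0],[0,0,0,0],[0,0,0,0],[0,0,0,0],[0,0,0,0],[0,0,0,0],[0,0,0,0],[0,0,0,0]]' 0 60
```

```text
time: 3.6
ee_pos: [0.509, 0.4035, 0.0122]
tcp_rot: [-180.0, 0.1, -127.0]
wrist_force: [0.3, -0.6, -0.2]
opening: 0.0499
grasp_force: 0.0
time: 4.6
ee_pos: [0.509, 0.4034, 0.012]
tcp_rot: [-180.0, 0.1, -127.0]
wrist_force: [0.6, -0.8, 5.1]
opening: 0.0245
grasp_force: 60.7
```

```bash
python3 -m inch '[[0,0,4,0],[0,0,9,0],[0,0,14,0],[0,-4,17,0],[0,-9,17,0],[0,-15,17,0],[0,-21,17,0],[0,-27,17,0]]'
python3 -m inch '[[0.2,-6,0,-3],[0.4,-12,0,-6],[0.6,-18,0,-9],[0.8,-24,0,-12],[1,-30,0,-15],[1.2,-36,0,-18],[1.4,-42,-2,-21],[1.6,-47,-4,-23.8]]'
python3 -m inch '[[0,-5,-2,0],[0,-9.1,-5,0],[0,-9.1,-5,0],[0,-9.1,-5,0],[0,-9.1,-5,0],[0,-9.1,-5,0],[0,-9.1,-5,0],[0,-9.1,-5,0]]'
python3 m.py w3 .525 -.428 .005 white; python3 look.py w4 outline_switch switch_center
```

```text
time: 5.6
ee_pos: [0.5082, 0.1314, 0.181]
tcp_rot: [180.0, -0.0, -126.9]
wrist_force: [1.2, -0.6, -0.9]
opening: 0.0245
grasp_force: 59.9
time: 6.6
ee_pos: [0.5243, -0.3391, 0.1405]
tcp_rot: [-180.0, 0.0, -150.9]
wrist_force: [1.2, 0.0, -0.5]
opening: 0.0242
grasp_force: 59.9
time: 7.6
ee_pos: [0.5248, -0.4276, 0.0916]
tcp_rot: [-180.0, 0.0, -150.7]
wrist_force: [0.5, 1.1, -1.3]
opening: 0.0246
grasp_force: 59.9
(0.493, -0.445) [29.5, 21.0] axis 119.1
(0.525, -0.428) [160.0, 159.5] axis 90.0
7.6 [ 0.5248 -0.4276  0.0916] -150.7 0.0246 59.9
7.65 [-39.2  22.1  14.1  82.   -0.  -68.4] [ 0.5247 -0.4277  0.0915] [-180.     0.  -150.7] 0.16
```

View pics/w4.png

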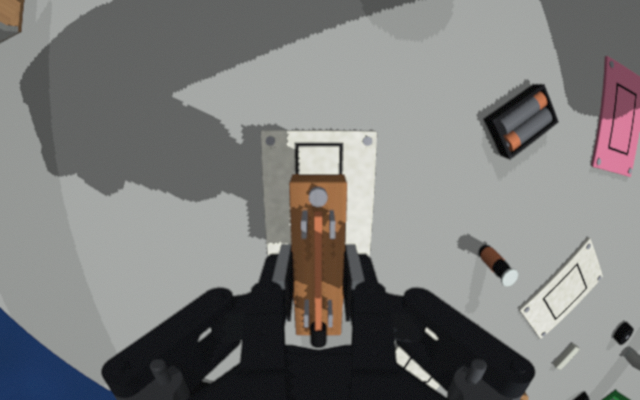

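The switch is held straight (about pixels (318,195) to (318,335)), square over its outline. Lowering it now.

```bash
python3 -m inch '[[0,0,-3,0],[0,0,-5,0],[0,0,-6.2,0],[0,0,-6.9,0],[0,0,-7.2,0],[0,0,-7.4,0],[0,0,-7.4,0],[0,0,-7.4,0]]'
python3 -m inch '[[0,0,0,0],[0,0,0,0],[0,0,0,0],[0,0,0,0],[0,0,1,0],[0,0,4,0],[0,0,9,0],[0,0,13,0]]' 5.5
python3 m.py w5 .525 -.428 .012 brown
```

```text
time: 8.8
ee_pos: [0.5248, -0.428, 0.0177]
tcp_rot: [-180.0, 0.0, -150.8]
wrist_force: [0.3, 0.1, -0.3]
opening: 0.0243
grasp_force: 59.9
time: 9.8
ee_pos: [0.5248, -0.428, 0.1502]
tcp_rot: [-179.9, 0.0, -150.8]
wrist_force: [0.3, 0.1, -0.1]
opening: 0.0551
grasp_force: 0.0
(0.527, -0.428) [94.0, 28.0] axis 29.6
9.8 [ 0.5248 -0.428   0.1502] -150.8 0.0551 0.0
```

```bash
python3 -m inch '[[1,6,2,-6],[2,12,2,-12],[3,18,2,-18],[4,24,2,-24],[5,30,2,-30],[6,36,2,-36],[7,42,2,-42],[8,48,2,-47.6]]' 8.5
python3 -m inch '[[1,6,-2,0],[2,12,-2,0],[3,18,-2,0],[3.8,19.1,-2,0],[3.8,19.1,-2,0],[3.8,19.1,-2,0],[3.8,19.1,-2,0],[3.8,19.1,-2,0]]'
python3 m.py w6 .643 .243 .018 dark;python3 look.py w6b lamp_center
```

```text
time: 10.85
ee_pos: [0.6048, 0.0542, 0.1681]
tcp_rot: [180.0, 0.1, 161.5]
wrist_force: [0.4, -0.5, -0.0]
opening: 0.0849
grasp_force: 0.0
time: 11.85
ee_pos: [0.6427, 0.2423, 0.1477]
tcp_rot: [180.0, 0.0, 161.6]
wrist_force: [0.1, 0.7, -0.3]
opening: 0.0851
grasp_force: 0.0
(0.642, 0.246) [52.0, 49.0] axis 162.3
11.85 [0.6427 0.2423 0.1477] 161.6 0.0851 0.0
11.9 [20.7 23.5 22.1 88.6  0.  39.1] [0.6427 0.2425 0.1476] [180.    0.  161.6] 0.32
lamp_center [319. 187.] 0.84 [0.6429 0.244  0.009 ]
```

View pics/w6.png

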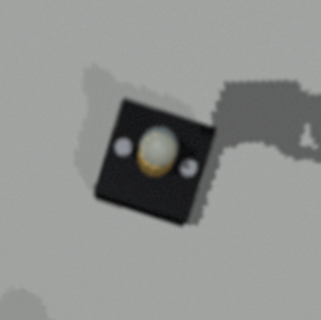

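The crop shows the lamp holder at (0.6425,0.245), square to the gripper. Descend and grip.

```bash
python3 -m inch '[[0,0.2,-4,0],[0,0.2,-8,0],[0,0.2,-11,0],[0,0.2,-12.5,0],[0,0.2,-13.3,0],[0,0.2,-13.7,0],[0,0.2,-13.7,0],[0,0.2,-13.7,0]]'
python3 -m inch '[[0,0,0,0],[0,0,0,0],[0,0,0,0],[0,0,0,0],[0,0,0,0],[0,0,0,0],[0,0,0,0],[0,0,0,0]]' 0 50
```

```text
time: 13.0
ee_pos: [0.6431, 0.2454, 0.0113]
tcp_rot: [179.9, 0.1, 161.6]
wrist_force: [-0.5, -0.4, 0.1]
opening: 0.0853
grasp_force: 0.0
time: 14.0
ee_pos: [0.6429, 0.2453, 0.0108]
tcp_rot: [180.0, 0.0, 161.6]
wrist_force: [0.2, 0.4, 5.7]
opening: 0.0489
grasp_force: 53.1
```

```bash
python3 -m inch '[[0,0,4,0],[0,0,9,0],[0,0,14,0],[-2,-4,15,1],[-4,-9,15,2],[-6.5,-14.5,15,3],[-9,-20,15,3.8],[-11.3,-25.3,15,3.8]]'
python3 -m inch '[[-2.3,-5.2,0,0],[-5.1,-11.2,-2,0],[-5.1,-11.2,-6,0],[-5.1,-11.2,-7,0],[-5.1,-11.2,-7,0],[-5.1,-11.2,-7,0],[-5.1,-11.2,-7,0],[-5.1,-11.2,-7,0]]'
python3 look.py w7 outline_lamp lamp_center
```

```text
time: 15.0
ee_pos: [0.5283, -0.0093, 0.1598]
tcp_rot: [-180.0, -0.0, 165.5]
wrist_force: [1.4, -1.1, -0.2]
opening: 0.0489
grasp_force: 52.5
time: 16.0
ee_pos: [0.4791, -0.1196, 0.0909]
tcp_rot: [180.0, 0.1, 165.5]
wrist_force: [0.3, 0.0, -0.4]
opening: 0.0486
grasp_force: 52.5
16.0 [-14.   -3.  -14.5  78.5   0.    0.5] [ 0.4791 -0.1196  0.0909] [1.800e+02 1.000e-01 1.655e+02] 0.39
outline_lamp [317. 207.] 0.9 [ 0.4783 -0.1202  0.005 ]
lamp_center [316. 268.] 0.75 [ 0.528  -0.1338  0.009 ]
lamp_center [ 73. 309.] 0.53 [ 0.5321 -0.4352  0.009 ]
```

View pics/w7.png

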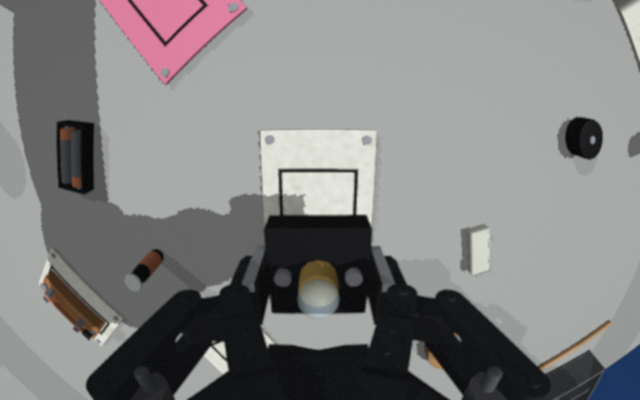

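The lamp is held level and square over its board, with the outline corner visible at (318,170). Lowering.

```bash
python3 -m inch '[[0,0,-3,0],[0,0,-5,0],[0,0,-6.2,0],[0,0,-6.9,0],[0,0,-7.2,0],[0,0,-7.4,0],[0,0,-7.4,0],[0,0,-7.4,0]]'
python3 -m inch '[[0,0,0,0],[0,0,0,0],[0,0,0,0],[0,0,0,0],[0,0,1,0],[0,0,4,0],[0,0,9,0],[0,0,13,0]]' 7.5
python3 m.py w8 .479 -.12 .023 dark; python3 look.py w8b lamp_center buzzer_center
```

```text
time: 17.15
ee_pos: [0.4788, -0.1199, 0.0166]
tcp_rot: [-180.0, 0.0, 165.4]
wrist_force: [-0.2, 0.5, -0.1]
opening: 0.049
grasp_force: 52.5
time: 18.15
ee_pos: [0.4788, -0.1199, 0.149]
tcp_rot: [180.0, 0.1, 165.4]
wrist_force: [1.3, -0.0, 0.6]
opening: 0.0749
grasp_force: 0.0
(0.485, -0.121) [25.5, 20.5] axis 0.0
(0.478, -0.12) [55.5, 51.5] axis 76.8
18.15 [ 0.4788 -0.1199  0.149 ] 165.4 0.0749 0.0
18.2 [-14.1  -3.9  -8.2  85.2  -0.    0.5] [ 0.4804 -0.1203  0.1542] [180.    0.5 165.4] 6.01
lamp_center [315. 187.] 0.78 [ 0.4823 -0.1231  0.009 ]
lamp_center [114. 143.] 0.41 [ 0.38   -0.3157  0.009 ]
buzzer_center [547. 127.] 0.97 [0.4762 0.1372 0.011 ]
```

```bash
python3 -m inch '[[0,6,0,0],[0,12,0,0],[-0.1,18,0,0],[-0.2,23,0,0],[-0.3,25.6,0,0],[-0.3,25.6,0,0],[-0.3,25.6,0,0],[-0.3,25.6,0,0]]' 6.5
python3 m.py w9 .476 .136 .022 dark; python3 look.py w9b buzzer_center
```

```text
time: 19.35
ee_pos: [0.4756, 0.1352, 0.146]
tcp_rot: [-180.0, -0.0, 165.4]
wrist_force: [-0.5, 0.3, -0.2]
opening: 0.0651
grasp_force: 0.0
(0.472, 0.135) [39.0, 36.0] axis 0.0
19.35 [0.4756 0.1352 0.146 ] 165.4 0.0651 0.0
19.4 [15.9 -3.5 -8.7 84.7 -0.  30.5] [0.4757 0.1352 0.1461] [-180.    -0.   165.4] 0.25
buzzer_center [320. 188.] 0.57 [0.4752 0.1377 0.011 ]
```

```bash
python3 -m inch '[[-0.1,0.1,-4,0],[-0.1,0.1,-8,0],[-0.1,0.1,-11,0],[-0.1,0.1,-12.4,0],[-0.1,0.1,-13.1,0],[-0.1,0.1,-13.4,0],[-0.1,0.1,-13.4,0],[-0.1,0.1,-13.4,0]]'
python3 -m inch '[[0,0,0,0],[0,0,0,0],[0,0,0,0],[0,0,0,0],[0,0,0,0],[0,0,0,0],[0,0,0,0],[0,0,0,0]]' 0 40
```

```text
time: 20.5
ee_pos: [0.4751, 0.1373, 0.013]
tcp_rot: [180.0, 0.1, 165.4]
wrist_force: [-0.3, 0.6, -0.3]
opening: 0.0651
grasp_force: 0.0
time: 21.5
ee_pos: [0.475, 0.1373, 0.0128]
tcp_rot: [180.0, 0.0, 165.4]
wrist_force: [-0.6, 0.1, 6.6]
opening: 0.0361
grasp_force: 40.4
```

```bash
python3 -m inch '[[0,0,4,0],[0,0,9,0],[0,0,13,0],[-3,4,14,0],[-6,8.5,14,0],[-9,13.5,14,0],[-10,15.9,11,0],[-10,15.9,8,0]]'
python3 -m inch '[[0,0,0,0],[0,0,0,0],[0,0,0,0],[0,0,0,0],[0,0,0,0],[0,0,0,0],[0,0,0,0],[0,0,0,0]]'
python3 look.py w10 outline_buzzer buzzer_center
```

```text
time: 22.5
ee_pos: [0.3737, 0.2979, 0.0915]
tcp_rot: [180.0, 0.0, 165.6]
wrist_force: [0.9, -0.6, -0.8]
opening: 0.0363
grasp_force: 40.2
time: 23.5
ee_pos: [0.3746, 0.2962, 0.0923]
tcp_rot: [-180.0, -0.0, 165.4]
wrist_force: [-0.3, -0.2, -0.6]
opening: 0.0362
grasp_force: 40.2
23.5 [ 38.3  -5.2 -16.4  78.9  -0.   52.9] [0.3746 0.2962 0.0923] [-180.    -0.   165.4] 0.11
outline_buzzer [320. 205.] 0.91 [0.3734 0.2982 0.005 ]
buzzer_center [324. 265.] 0.96 [0.4222 0.2887 0.011 ]
```

View pics/w10.png

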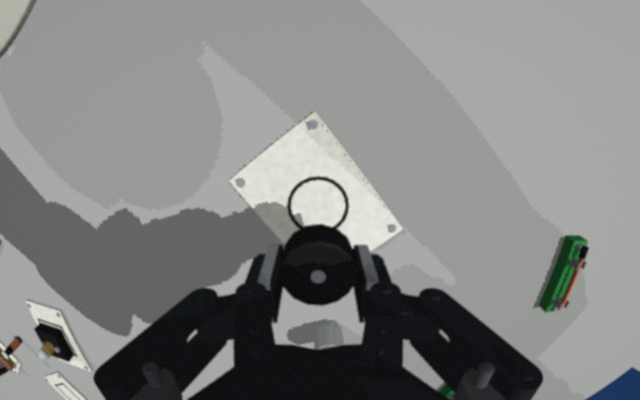

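The buzzer is held level at (318,265), centred over the ring at (318,205). Lowering.

```bash
python3 -m inch '[[0,0,-3,0],[0,0,-5,0],[0,0,-6.2,0],[0,0,-6.9,0],[0,0,-7.2,0],[0,0,-7.4,0],[0,0,-7.4,0],[0,0,-7.4,0]]'
python3 -m inch '[[0,0,0,0],[0,0,0,0],[0,0,0,0],[0,0,0,0],[0,0,1,0],[0,0,4,0],[0,0,9,0],[0,0,13,0]]' 6
python3 m.py w11 .375 .296 .027 dark; python3 look.py w11b buzzer_center outline_buzzer
```

```text
time: 24.65
ee_pos: [0.3748, 0.2963, 0.0186]
tcp_rot: [180.0, 0.0, 165.4]
wrist_force: [-0.2, 0.7, -0.1]
opening: 0.0361
grasp_force: 40.2
time: 25.65
ee_pos: [0.3748, 0.2963, 0.151]
tcp_rot: [179.9, 0.1, 165.4]
wrist_force: [-0.3, 0.4, -0.7]
opening: 0.0599
grasp_force: 0.0
(0.373, 0.297) [42.0, 38.5] axis 82.9
25.65 [0.3748 0.2963 0.151 ] 165.4 0.0599 0.0
25.7 [ 38.3  -6.  -10.   85.5  -0.   52.9] [0.376  0.2972 0.1561] [179.6   0.3 165.4] 5.96
buzzer_center [318. 184.] 0.59 [0.3754 0.299  0.011 ]
```

```bash
python3 -m inch '[[0.4,-6,1,-2],[0.4,-12,1,-4],[0.4,-18,1,-6],[0.4,-24,1,-8],[0.4,-30,1,-10.4],[0.4,-36,1,-10.4],[0.4,-42,1,-10.4],[0.4,-48,1,-10.4]]' 7
python3 -m inch '[[0,-6,-1,0],[0,-12,-1,0],[0,-13.7,-1,0],[0,-13.7,-1,0],[0,-13.7,-1,0],[0,-13.7,-1,0],[0,-13.7,-1,0],[0,-13.7,-1,0]]' 
python3 m.py w12 .379 -.321 .016 dark; python3 look.py w12b battery_center
```

```text
time: 26.85
ee_pos: [0.3777, -0.1856, 0.1573]
tcp_rot: [180.0, -0.1, 155.0]
wrist_force: [0.6, 0.1, 0.9]
opening: 0.0699
grasp_force: 0.0
time: 27.85
ee_pos: [0.3788, -0.3204, 0.1485]
tcp_rot: [-180.0, 0.0, 155.1]
wrist_force: [0.1, 0.2, -0.8]
opening: 0.0697
grasp_force: 0.0
27.85 [ 0.3788 -0.3204  0.1485] 155.1 0.0697 0.0
27.9 [-40.2  -3.3  -8.3  84.9   0.  -15.3] [ 0.3788 -0.3205  0.1485] [-180.     0.   155.1] 0.29
battery_center [317. 187.] 0.74 [ 0.3779 -0.3212  0.009 ]
battery_center [523. 198.] 0.67 [ 0.4829 -0.1209  0.009 ]
```

View pics/w12.png

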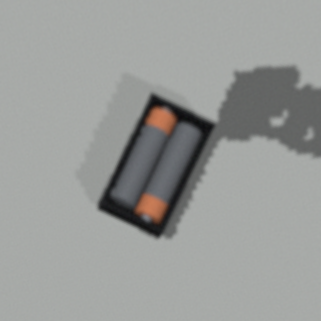

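The crop shows the battery box centred near (157,165), i.e. (0.377,-0.320), axis about 154°. Switch, lamp and buzzer are all placed and let go, so I grip the battery box.

```bash
python3 -m inch '[[-0.1,0,-4,0],[-0.1,0,-8,0],[-0.1,0,-11,0],[-0.1,0,-12.5,0],[-0.1,0,-13.4,0],[-0.1,0,-13.8,0],[-0.1,0,-13.8,0],[-0.1,0,-13.8,0]]'
python3 -m inch '[[0,0,0,0],[0,0,0,0],[0,0,0,0],[0,0,0,0],[0,0,0,0],[0,0,0,0],[0,0,0,0],[0,0,0,0]]' 0 50
```

```text
time: 29.0
ee_pos: [0.378, -0.3212, 0.0111]
tcp_rot: [-180.0, 0.1, 155.0]
wrist_force: [0.0, -0.4, -0.2]
opening: 0.0699
grasp_force: 0.0
time: 30.0
ee_pos: [0.3779, -0.321, 0.0108]
tcp_rot: [-180.0, 0.0, 155.0]
wrist_force: [-0.5, -0.3, 6.6]
opening: 0.0345
grasp_force: 51.1
```

```bash
python3 -m inch '[[0,0,4,0],[0,0,9,0],[0,0,14,0],[3,1,16,8],[8,2.7,16,16],[13,4.4,16,24],[18,6.1,16,32],[23,7.8,16,39.8]]'
python3 -m inch '[[1.9,0.6,0,0],[1.9,0.6,-3,0],[1.9,0.6,-6,0],[1.9,0.6,-8,0],[1.9,0.6,-8,0],[1.9,0.6,-8,0],[1.9,0.6,-8,0],[1.9,0.6,-8,0]]'
python3 look.py w13 outline_battery battery_center
python3 - <<'E'
from h import *
o,c=shot("top")
I=rect(c,.27,.72,-.5,.6,.005); save(np.vstack([I[180:430,220:420],I[150:400,620:820]]).transpose(0,1,2),"pics/t2.png",1); save(np.vstack([I[150:400,220:450],I[90:340,610:840],I[80:330,870:1100]])[:, :],"pics/t2.png",.8)
E
```

```text
time: 31.0
ee_pos: [0.609, -0.242, 0.1697]
tcp_rot: [180.0, -0.0, -164.9]
wrist_force: [0.6, -0.4, -0.4]
opening: 0.0348
grasp_force: 50.4
time: 32.0
ee_pos: [0.627, -0.237, 0.0912]
tcp_rot: [-180.0, 0.1, -165.2]
wrist_force: [1.1, 0.5, -1.4]
opening: 0.0346
grasp_force: 50.4
32.0 [-20.7  21.1  12.8  81.6   0.  -35.5] [ 0.627  -0.237   0.0912] [-1.800e+02  1.000e-01 -1.652e+02] 0.34
outline_battery [319. 208.] 0.63 [ 0.6277 -0.2361  0.005 ]
battery_center [318. 265.] 0.82 [ 0.6741 -0.2249  0.009 ]
```

View pics/w13.png

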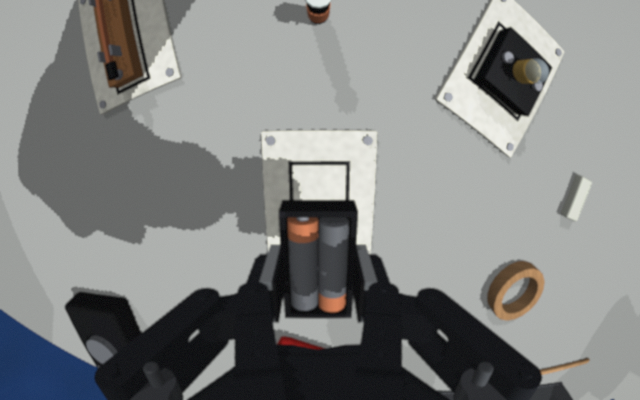

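View pics/t2.png

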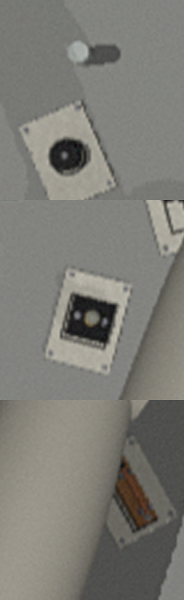

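All three parts sit inside their outlines, and the battery box is held square over its own (outline top at (318,165)). Lowering.

```bash
python3 -m inch '[[0,0,-3,0],[0,0,-5,0],[0,0,-6.2,0],[0,0,-6.9,0],[0,0,-7.2,0],[0,0,-7.4,0],[0,0,-7.4,0],[0,0,-7.4,0]]'
python3 -m inch '[[0,0,0,0],[0,0,0,0],[0,0,0,0],[0,0,0,0],[0,0,1,0],[0,0,4,0],[0,0,9,0],[0,0,13,0]]' 6
python3 -m inch '[[0,0,2,0],[-6,3,4,0],[-12,6,4,0],[-12,6,4,0],[-12,6,4,0],[-12,6,4,0],[-12,6,4,0],[-12,6,4,0]]'
python3 - <<'E'
from h import *
o,c=shot("wrist"); print(o["time"],o["ee_pos"])
K=[cv2.resize(wrect(c,o,x,y,.075,.012),(300,300)) for x,y in ((.525,-.428),(.479,-.12),(.627,-.237))]
save(np.hstack(K),"pics/fin.png",.85)
E
```

```text
time: 33.2
ee_pos: [0.6268, -0.2369, 0.0167]
tcp_rot: [-180.0, 0.0, -165.2]
wrist_force: [-0.0, 0.1, -1.9]
opening: 0.0348
grasp_force: 50.4
time: 34.2
ee_pos: [0.6268, -0.2369, 0.1492]
tcp_rot: [-179.9, 0.1, -165.2]
wrist_force: [-0.2, 0.0, -0.4]
opening: 0.0597
grasp_force: 0.0
time: 35.2
ee_pos: [0.5071, -0.1771, 0.1858]
tcp_rot: [180.0, -0.0, -165.2]
wrist_force: [0.5, -0.5, 0.6]
opening: 0.06
grasp_force: 0.0
35.2 [ 0.50712529 -0.17709192  0.18580692]
```

View pics/fin.png

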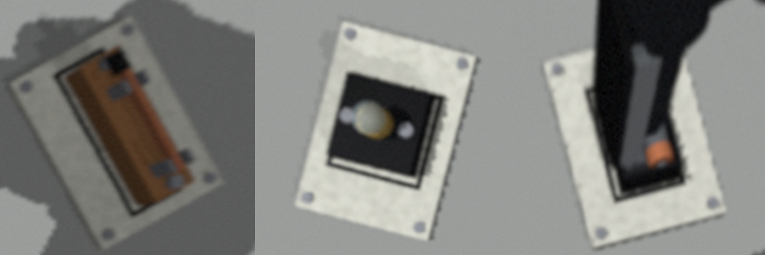

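The picture shows the switch, lamp holder and battery box inside their outlines. The gripper hides part of the battery box only in this view, and it hangs well above. I'm handing in the job.

```bash
python3 -c "
from workcell import bot
print(bot.job_done())"
```

```text
the job is handed in; nothing more can be done
None
```

The switch, lamp holder and buzzer went onto their outlines first and the battery box last; all looked square and inside in the camera views, and I handed the job in at about 35 s of the 106 s allowed (no verdict was returned).

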